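Lay the coffee board

TASK

Lay the wooden serving board with its three cork coasters for a coffee: stand the white cup on the middle coaster, between the milk carafe on the end coaster nearer the kettle and the steel sugar pot on the other end coaster, each upright and well centred on its coaster. Put the wooden lid squarely on top of the cup, knob up, so that it covers the mouth. Leave the wooden pepper shaker standing where it is.

Things in the scene. Friction and masses are not known exactly. Their poses are not given: they have to be found in the camera images.
- board: fixed dark wooden serving board lying flat, 420 mm long (its y axis) by 130 mm wide (its x axis), 12 mm thick; the three coasters lie on it in a row along its length. Origin: centre of its underside, on the counter. Its y axis points roughly to world +y (the robot's left), within 9 degrees
- coaster_a: one of three like round cork coasters, 86 mm across, 6 mm thick, fixed on the board about 130 mm apart; top face 18 mm above the counter. Which of a, b and c is in the middle differs from start to start. Origin: centre of its underside (12 mm above the counter)
- coaster_b: second of the three like cork coasters, as coaster_a
- coaster_c: third of the three like cork coasters, as coaster_a
- kettle: fixed steel kettle with black handle, lid and base, 156 mm across, 200 mm tall, standing off to the left (+y) or the right (-y) of the board; a white rice cooker stands on the other side. Origin: centre of its underside
- cup_c (a point): white ceramic cup without handle, upright, round, open at the top, 62 mm across at the rim and narrower towards the foot, 75 mm tall, 200 g. The point is on its axis half-way up (37.5 mm above its foot); z axis up
- lid_c (a point): pale wooden lid lying flat, knob up: a disc 84 mm across and 8 mm thick, flat below, with a round upright knob 20 mm across and 26 mm tall in its middle (34 mm in all), 60 g. The point is on its axis half-way up (17 mm above the underside, 9 mm above the disc's top face); z axis up through the knob
- carafe_c (a point): small white ceramic milk carafe with a cork stopper: round, 56 mm across up to 58 mm height, above that a neck 36 mm across, 95 mm tall in all, 300 g, upright. The point is on its axis half-way up (47.5 mm above its foot); z axis up
- pot_c (a point): round steel sugar pot with a closed steel lid fixed to it: 54 mm across, rim at the top 57 mm across between 52 and 58 mm height, then a small black knob 12 mm across up to 70 mm, 220 g, upright. The point is on its axis 35 mm above its foot (half-way up); z axis up
- shaker_c (a point): dark wooden pepper shaker, 36 mm across, 68 mm tall, standing among the things; to be left alone. The point is on its axis half-way up (34 mm above its foot)
Not all that is in view belongs to the job. Leave any green or turquoise look-alike of the part that bears cup_c alone. What is shaped like the part that bears pot_c but pink or purple is not meant.

How it is judged:
By the outcome, as a careful person would: the job done as asked, in the order asked, and still so for the second after the job is handed in, with the robot touching nothing.
It also fails if it takes over 101 s, if anything falls off the work surface, if the arm or the gripper's body presses on something with over 40 N, if the wrist force passes 120 N, or if a joint passes its speed limit or range.

ROBOT

A 7-joint arm with a two-finger parallel gripper is mounted at the origin on the work surface. World frame = base frame: x ahead of the robot, y to its left, z up, the work surface at z = 0. Lengths are in m, angles in degrees, forces in N, time in s.
With the tool pointing down it reaches from about 0.425 to 0.875 m from the base axis. Payload 8.4 kg.
Tool frame: the origin (TCP) lies at the very end of the fingers, on their centre line; the grasp point (between the pads) lies 19 mm behind it; z points along the fingers, y is the direction in which the jaws open and shut (so a half turn about z gives the same grasp; the last joint's range is limited). The gripper opens to 87 mm and grips with 3 to 60 N. Pads are 19 mm wide; open, the fingers measure 117 mm over their backs; the gripper's body (75 mm by 190 mm) begins 51 mm behind the grasp point.
Start: joints at [70.176, 19.091, 2.286, 83.961, -0.768, 76.965, -3.352], TCP at [0.159, -0.63, 0.223] pointing down, gripper open.
Joint ranges: [-147.57, 147.57], [-21.85, 119.76], [-74.77, 79.35], [14.55, 137.4], [-85.83, 265.84], [4.83, 119.75], [-152.11, 152.11]. Speed limits (degrees/s): [127.2, 127.2, 159.86, 159.86, 180, 180, 180].

INTERFACE

Orientations are given as a 3x3 rotation matrix whose columns are the frame's x, y, z axes.
In Python, from cell import arm gives the robot as it stands.
- The arm moves only by the tool apply_moves, never from a script. Its argument "motion" is a list of rows, each a list of 4 numbers: the shift along the tool's x, y, z in mm, then the turn about the tool's z in rad. In form: [[dx, dy, dz, spin], ...]. A call has 1 to 12 rows; each row is the pose to reach, as a shift and turn from the pose commanded when the call began, along the tool's axes at that moment; what a row does not reach only later rows make up. A row lasts 1/12 s, in which the tool goes at most 41.7 mm and 7.16 degrees, less where a joint would pass 70% of its speed; a pose out of reach is approached as far as the arm can. A call with a gripper value outside its range is refused whole. "jaw" is the closure, from 0 (fully open) to 1 (shut), set as the call begins (left out, the last holds). The fingers move at their own pace and stop on an object; "newtons" is the grip in N (left out, the last holds). Time passes only in rows, so rows that repeat a pose let the fingers close. It gives the time, the measured TCP pose, the force and the opening at its end, in the units of the state.
- arm.read_state(): the state, without advancing time (a new reading comes with each control period).
- arm.capture(name): name is "scene" or "top"; returns a dict with "image" (400x640x3 uint8, blue, green, red), "fov_y" (degrees; the focal length in pixels is half the picture's height over the tangent of half this angle, whatever the lens; pixels are square), "cx", "cy" (the principal point, pixels), "extrinsics" (4x4, takes a point from world to camera coordinates). Camera axes: x right, y down, z forward; pixel columns grow to the right and rows downward; lengths in m; the calibration is good to about 2 mm. A picture is of the moment at which its call begins. There is no depth.
- arm.sign_off(): hands the job in, once; it reports no verdict.
The state is a dict: "time_s": time; "joint_pos": joint angles; "dq": joint speeds; "effort": joint torques, N m; "position": TCP position; "ee_rot": TCP orientation; "ft_force": force on the tool from outside, world axes, zero at the start; "ft_torque": the same for the moment, N m; "finger_gap": finger opening in m.
Only numpy, scipy, OpenCV 4.12 (cv2) and the standard library are available. Lean on these libraries where they do the work, as an engineer would, in place of code of your own. Each camera call takes 0.05 s, during which the arm holds its last target.

## Working session

There is one attempt and no reset: what is moved stays moved. The work goes in short steps, Python scripts to look and compute and a tool call to move; the robot and the scene stay as the last step left them, time stands still between calls to the robot, and variables do not carry over. Pictures are saved under pics/ and viewed, and the job is handed in when it is done.

Besides the shell and the picture viewer there is one more tool, called after ">>>" by a JSON object that holds its "op" and its "data". apply_moves: Moves the arm, as the interface text tells. Its arguments: {"type":"object","properties":{"motion":{"type":"array","items":{"type":"array","items":{"type":"number"}}},"jaw":{"type":"number"},"newtons":{"type":"number"}},"required":["motion"]}

```bash
ls; mkdir -p pics; python3 - <<'E'
from cell import arm
import cv2,numpy as np
np.set_printoptions(precision=4,suppress=True)
for n in("scene","top"):
    c=arm.capture(n); cv2.imwrite(f"pics/{n}0.png",c["image"]); print(n,c["fov_y"],c["cx"],c["cy"]);print(np.array(c["extrinsics"]))
    print(c.keys())
print(arm.read_state())
E
```

```text
pics
scene 48.77924160787424 316.0670029556964 200.603587009278
[[-0.5877  0.809  -0.0081  0.2837]
 [ 0.4678  0.3316 -0.8193 -0.1709]
 [-0.6601 -0.4853 -0.5734  1.5366]
 [ 0.      0.      0.      1.    ]]
dict_keys(['image', 'fov_y', 'cx', 'cy', 'extrinsics'])
top 45.90395957737352 320.560491586517 203.66996658456057
[[-0.0016 -1.      0.002  -0.0187]
 [-0.9902  0.0014 -0.1393  0.4603]
 [ 0.1393 -0.0022 -0.9902  1.5399]
 [ 0.      0.      0.      1.    ]]
dict_keys(['image', 'fov_y', 'cx', 'cy', 'extrinsics'])
{'time_s': 0.1, 'joint_pos': array([70.1773, 19.1287,  2.2848, 84.0039, -0.7688, 76.9639, -3.3521]), 'dq': array([-0.0688,  0.0189, -0.0158, -0.137 ,  0.0258, -0.0196, -0.0597]), 'effort': array([  0.0052, -65.781 ,   1.3408, -40.4709,  -0.0595,   0.041 ,
         0.0001]), 'position': array([ 0.1587, -0.6299,  0.2218]), 'ee_rot': array([[ 0.9697,  0.2442, -0.0004],
       [ 0.2442, -0.9697,  0.0014],
       [-0.0001, -0.0014, -1.    ]]), 'ft_force': array([-0.0068,  0.0421, -0.6949]), 'ft_torque': array([-0.0039,  0.0348,  0.0079]), 'finger_gap': 0.08719109903157936}
```

View pics/scene0.png

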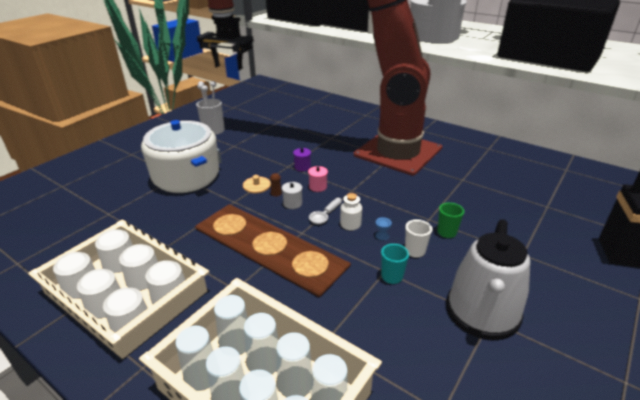

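View pics/top0.png

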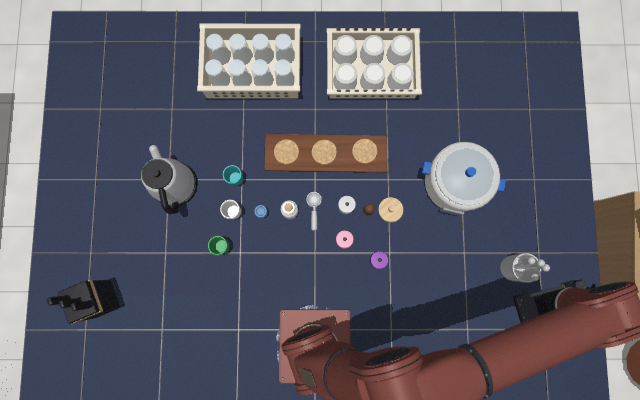

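The top view shows the candidates. For the cup: white (230,210), turquoise (232,175) and green (218,245), so I take the white one. For the pot: steel (347,204), pink (344,239) and purple (379,260), so I take the steel one. The carafe is at (289,209), the lid at (391,210), the shaker at (368,210) and the coasters at (286/324/365,151). The kettle is on the left (+y), so the carafe goes on the left coaster.

```bash
cat > h.py <<'E'
import numpy as np,cv2
np.set_printoptions(precision=4,suppress=True)
def K(c):
    f=c["image"].shape[0]/2/np.tan(np.radians(c["fov_y"]/2)); return np.array([[f,0,c["cx"]],[0,f,c["cy"]],[0,0,1.]])
def onplane(c,uv,z):
    E=np.array(c["extrinsics"]);R,t=E[:3,:3],E[:3,3]
    o=-R.T@t; d=R.T@np.linalg.solve(K(c),np.array([uv[0],uv[1],1.])); return o+d*(z-o[2])/d[2]
def proj(c,p):
    E=np.array(c["extrinsics"]);q=K(c)@(E[:3,:3]@np.asarray(p)+E[:3,3]);return q[:2]/q[2]
E
python3 - <<'E'
from cell import arm
from h import *
c=arm.capture("top");s=arm.capture("scene")
cv2.imwrite("pics/tc.png",cv2.resize(c["image"][120:280,205:415],None,fx=3.8,fy=3.6,interpolation=cv2.INTER_CUBIC)[:600])
cv2.imwrite("pics/sc.png",cv2.resize(s["image"][140:300,190:470],None,fx=2.85,fy=2.85,interpolation=cv2.INTER_CUBIC))
for n,uv,z in [("cup",(230,210),.075),("carafe",(289,208),.095),("pot",(347,203),.07),("lid",(391,210),.008),("shaker",(368,209),.068),("ca",(286.5,151.5),.018),("cb",(324,152),.018),("cc",(365,151),.018)]:
    p=onplane(c,uv,z); print(n,p,np.hypot(p[0],p[1]),proj(s,p))
# coaster masks
hsv=cv2.cvtColor(c["image"],cv2.COLOR_BGR2HSV)
for (u,v) in [(286,151),(365,151),(391,210),(289,209),(347,204),(230,210)]: print(hsv[v-1,u+5])
for nm,cc in(("top",c),("scene",s)):
    hsv=cv2.cvtColor(cc["image"],cv2.COLOR_BGR2HSV)
    m=cv2.inRange(hsv,(8,70,130),(25,200,255))
    n,l,st,ce=cv2.connectedComponentsWithStats(m)
    for i in range(1,n):
        if 60<st[i,4]<2000: print(nm,ce[i],st[i],onplane(cc,ce[i],.018),onplane(cc,ce[i],.008))
E
```

```text
cup [0.4341 0.2732 0.075 ] 0.5128906763019586 [418.3188 225.7759]
carafe [0.4377 0.0814 0.095 ] 0.44518067486273416 [351.0874 194.111 ]
pot [ 0.4571 -0.1053  0.07  ] 0.46904590643486316 [291.0553 183.1398]
lid [ 0.4418 -0.2572  0.008 ] 0.5112405942172159 [256.5794 182.491 ]
shaker [ 0.4376 -0.1734  0.068 ] 0.4706960518250528 [277.0696 173.5136]
ca [0.6422 0.0965 0.018 ] 0.6494408820221124 [309.4501 261.9469]
cb [ 0.6403 -0.0315  0.018 ] 0.641114583612477 [269.4533 241.397 ]
cc [ 0.6437 -0.1715  0.018 ] 0.6661266956640232 [229.1392 222.4318]
[ 17  95 199]
[ 16  92 202]
[ 18  73 229]
[  0   0 228]
[120   2 220]
[  0   0 255]
top [326.2621 151.7881] [ 273  138  113   27 1694] [ 0.6411 -0.0392  0.018 ] [ 0.6436 -0.0394  0.008 ]
top [636.6082 199.7629] [634 192   6  18  97] [ 0.4741 -1.0839  0.018 ] [ 0.4756 -1.0907  0.008 ]
top [390.3571 209.3095] [379 198  24  24 462] [ 0.4429 -0.2536  0.018 ] [ 0.4442 -0.2551  0.008 ]
top [636.9811 258.9653] [635 218   5  82 317] [ 0.2761 -1.0663  0.018 ] [ 0.2763 -1.073   0.008 ]
scene [142.8321   2.5109] [129   0  25   8 137] [-1.0319 -2.8408  0.018 
[... 412 characters left out ...]
1.1079  0.008 ]
scene [ 73.4176 110.2823] [  0  89 143  39 843] [ 0.4788 -1.2321  0.018 ] [ 0.468 -1.257  0.008]
scene [161.9316 108.4359] [154 103  17  12 117] [ 0.2575 -0.9479  0.018 ] [ 0.2437 -0.9689  0.008 ]
scene [256.2918 183.7533] [243 174  28  19 377] [ 0.4588 -0.2418  0.018 ] [ 0.4477 -0.2531  0.008 ]
scene [351.377  195.9672] [347 193  10   8  61] [0.3475 0.0289 0.018 ] [0.3349 0.0214 0.008 ]
scene [228.9684 223.608 ] [212 213  35  22 602] [ 0.6476 -0.1681  0.018 ] [ 0.6392 -0.1784  0.008 ]
scene [269.1239 242.5937] [252 231  36  24 694] [ 0.6444 -0.0291  0.018 ] [ 0.6359 -0.0374  0.008 ]
scene [309.8922 263.1507] [291 250  39  27 816] [0.645  0.0998 0.018 ] [0.6365 0.0933 0.008 ]
```

View pics/tc.png

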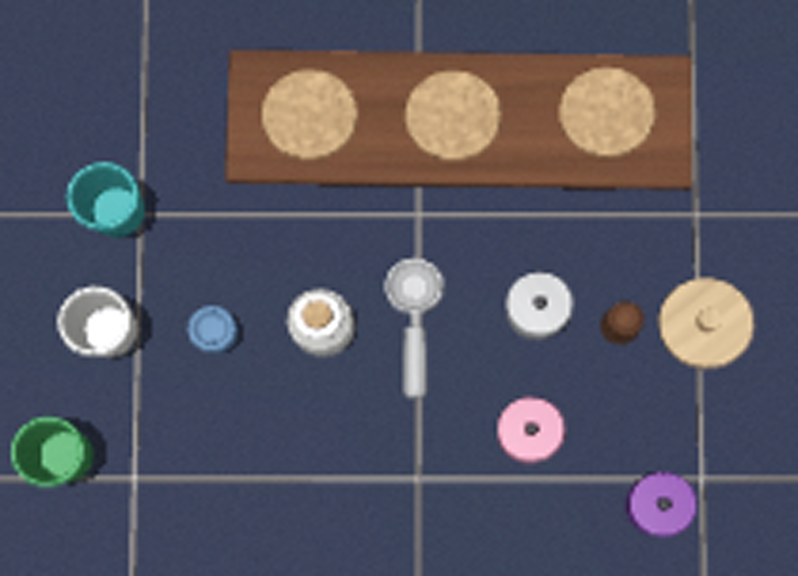

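View pics/sc.png

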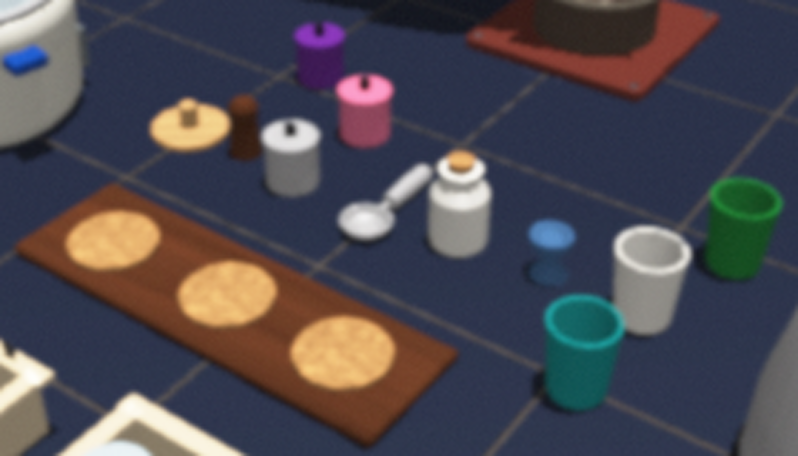

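```bash
cat > meas.py <<'E'
from cell import arm
from h import *
def blob(cc,lo,hi,seed,win,clip=None):
    hsv=cv2.cvtColor(cc["image"],cv2.COLOR_BGR2HSV); m=cv2.inRange(hsv,lo,hi)
    u,v=int(seed[0]),int(seed[1]); M=np.zeros_like(m); M[v-win:v+win+1,u-win:u+win+1]=m[v-win:v+win+1,u-win:u+win+1]
    n,l,st,ce=cv2.connectedComponentsWithStats(M)
    if n<2: return None
    i=1+np.argmax(st[1:,4]); return ce[i],st[i],(l==i)
E
python3 - <<'E'
from meas import *
c=arm.capture("top");s=arm.capture("scene")
def rep(nm,cc,b,z):
    if b is None: print(nm,None);return
    p=onplane(cc,b[0],z);print(nm,b[0],b[1],p[:2])
# coasters
for nm,cc,seeds in(("top",c,[(286,151),(324,152),(365,151)]),("scene",s,[(229,223),(269,242),(310,263)])):
    for q in seeds: rep(nm+" coaster",cc,blob(cc,(10,40,150),(30,200,255),q,20),.018)
rep("top lid",c,blob(c,(10,30,120),(30,200,255),(391,210),16),.009)
rep("scn lid",s,blob(s,(10,30,120),(30,200,255),(256,184),16),.009)
rep("top pot",c,blob(c,(0,0,195),(180,40,255),(347,203),13),.058)
rep("top cork",c,blob(c,(5,50,120),(30,200,255),(289,208),8),.095)
rep("scn cork",s,blob(s,(5,50,120),(30,200,255),(351,196),8),.095)
rep("top carafe white",c,blob(c,(0,0,150),(180,60,255),(289,209),13),.058)
rep("top cup",c,blob(c,(0,0,90),(180,60,255),(230,210),15),.075)
rep("top shaker",c,blob(c,(0,90,40),(15,255,255),(368,209),9),.068)
for nm,lo,hi,q,z in [("teal",(80,100,40),(95,255,255),(232,175),.075),("green",(50,100,40),(75,255,255),(218,245),.075),("pink",(150,60,100),(178,255,255),(344,239),.058),("blue",(100,80,100),(115,255,255),(261,211),.05)]:
    rep(nm,c,blob(c,lo,hi,q,14),z)
for nm,cc in(("t",c),("s",s)): pass
i=np.hstack([cv2.resize(c["image"][190:230,214:254],None,fx=9,fy=9,interpolation=0),cv2.resize(c["image"][185:225,330:370],None,fx=9,fy=9,interpolation=0)])
cv2.imwrite("pics/z1.png",i)
i=np.hstack([cv2.resize(s["image"][210:265,395:440],None,fx=8,fy=8,interpolation=0),cv2.resize(s["image"][175:230,275:320],None,fx=8,fy=8,interpolation=0)])
cv2.imwrite("pics/z2.png",i)
print(onplane(c,(330,97),.0),onplane(c,(330,25),.08), onplane(c,(467,172),.15),onplane(c,(165,178),.1))
E
```

```text
top coaster [285.8668 151.0779] [274 139  25  25 488] [0.6437 0.0986]
top coaster [323.655  151.3926] [312 140  25  24 484] [ 0.6425 -0.0303]
top coaster [364.3147 150.4513] [352 139  26  24 483] [ 0.6456 -0.1692]
scene coaster [229.1377 223.7391] [213 214  34  21 552] [ 0.6478 -0.1674]
scene coaster [269.113  242.5898] [252 231  35  24 646] [ 0.6444 -0.0291]
scene coaster [309.8893 263.1752] [291 250  38  27 759] [0.645  0.0999]
top lid [390.428  209.2556] [378 197  25  25 493] [ 0.4442 -0.2552]
scn lid [256.3026 183.7641] [243 174  28  19 390] [ 0.4488 -0.2519]
top pot [346.4848 203.6111] [339 196  16  16 198] [ 0.4568 -0.1043]
top cork [288.087 207.   ] [285 204   8   7  46] [0.4409 0.0844]
scn cork [351.4478 196.2239] [347 193  10   8  67] [0.4454 0.0874]
top carafe white [288.593  208.8372] [281 200  16  18 172] [0.4398 0.0851]
top cup [229.9164 209.1194] [220 199  21  21 335] [0.4369 0.2736]
top shaker [368.3478 209.1304] [363 204  11  11  92] [ 0.4372 -0.1745]
teal [232.5136 175.0091] [222 165  21  21 331] [0.5492 0.2679]
green [217.9439 245.0997] [208 236  22  19 321] [0.321  0.3089]
pink [344.3469 238.7388] [336 230  18  19 245] [ 0.3418 -0.0963]
blue [260.1295 211.0072] [254 205  13  13 139] [0.4338 0.179 ]
[ 0.8429 -0.0533  0.    ] [ 1.0685 -0.0525  0.08  ] [ 0.5425 -0.4745  0.15  ] [0.5346 0.4794 0.1   ]
```

View pics/z1.png

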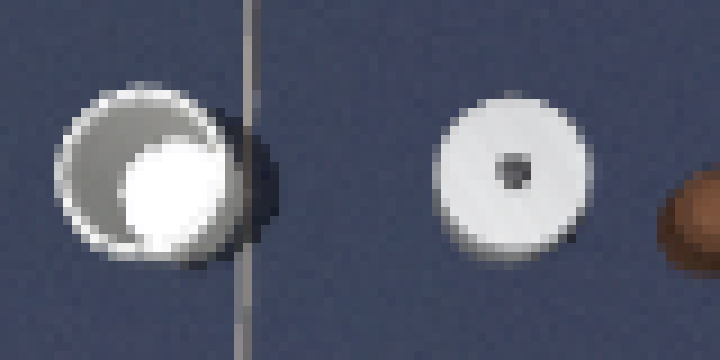

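View pics/z2.png

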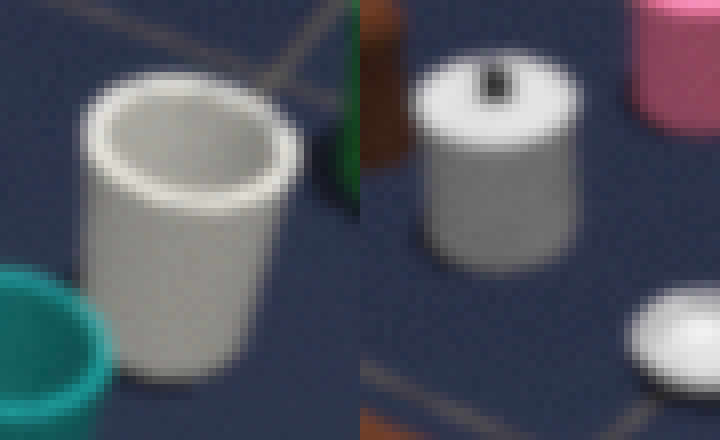

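```bash
python3 - <<'E'
from meas import *
c=arm.capture("top");s=arm.capture("scene")
def tri(a,b):
    A=[]
    for cc,uv in((c,a),(s,b)):
        P=K(cc)@np.array(cc["extrinsics"])[:3]; A+= [P,uv]
    X=cv2.triangulatePoints(A[0],A[2],np.float64(A[1]).reshape(2,1),np.float64(A[3]).reshape(2,1)); return (X[:3]/X[3]).ravel()
D={"cup":((229.9,209.1),(418.5,227.25),.075),"pot":((346.5,203.2),(291.8,186.2),.058),"cork":((288.1,207),(351.45,196.2),.095),"lid":((390.4,209.2),(256.3,183.8),.009),
"cL":((285.87,151.08),(309.89,263.18),.018),"cM":((323.66,151.39),(269.11,242.59),.018),"cR":((364.31,150.45),(229.14,223.74),.018)}
for k,(a,b,z) in D.items(): print(k,tri(a,b),"top",onplane(c,a,z)[:2],"scn",onplane(s,b,z)[:2],"avg",((onplane(c,a,z)+onplane(s,b,z))/2)[:2])
E
```

```text
cup [0.437  0.2746 0.073 ] top [0.437  0.2736] scn [0.4391 0.2761] avg [0.438  0.2749]
pot [ 0.4574 -0.1037  0.0605] top [ 0.4581 -0.1043] scn [ 0.4541 -0.1055] avg [ 0.4561 -0.1049]
cork [0.4412 0.0847 0.0917] top [0.4409 0.0843] scn [0.4453 0.0874] avg [0.4431 0.0858]
lid [ 0.4449 -0.2557  0.0054] top [ 0.4444 -0.2551] scn [ 0.449  -0.2517] avg [ 0.4467 -0.2534]
cL [0.644  0.0988 0.0166] top [0.6437 0.0986] scn [0.6451 0.0999] avg [0.6444 0.0992]
cM [ 0.6429 -0.0304  0.0164] top [ 0.6425 -0.0303] scn [ 0.6444 -0.0291] avg [ 0.6434 -0.0297]
cR [ 0.6461 -0.1693  0.0161] top [ 0.6456 -0.1691] scn [ 0.6478 -0.1674] avg [ 0.6467 -0.1682]
```

```bash
cat > go.py <<'E'
# usage: go.py x y z [yaw of jaw axis deg]  -> shift in tool axes
import sys; from cell import arm; from h import *
s=arm.read_state();R=s["ee_rot"];p=s["position"]
a=list(map(float,sys.argv[1:]))
for i in range(0,len(a),4):
    d=R.T@(np.array(a[i:i+3])-p)*1000
    yaw=np.degrees(np.arctan2(R[1,1],R[0,1])); dy=(a[i+3]-yaw+90)%180-90
    print("shift mm",d.round(1),"spin",round(-np.radians(dy),3),"rows",np.ceil(np.linalg.norm(d)/41.7))
print("t",s["time_s"],"pos",p,"yaw",round(yaw,2),"gap",s["finger_gap"],"F",s["ft_force"],"z",R[:,2])
E
python3 go.py .159 -.63 .33 -76  .42 -.45 .33 -45  .62 -.1 .33 0
```

```text
shift mm [   0.3   -0.2 -107.6] spin 0.002 rows 3.0
shift mm [ 297.4 -111.  -107.6] spin -0.539 rows 9.0
shift mm [ 576.8 -401.5 -107.5] spin -1.324 rows 18.0
t 0.4 pos [ 0.1588 -0.6302  0.2224] yaw -75.86 gap 0.08721906261556134 F [-0.1026  0.3542  0.2249] z [-0.0001  0.0003 -1.    ]
```

>>> {"op": "apply_moves", "data": {"motion": [[0, 0, -40, 0], [0, 0, -80, 0], [30, -10, -108, -0.06], [65, -22, -108, -0.12], [100, -35, -108, -0.18], [135, -48, -108, -0.25], [170, -60, -108, -0.31], [200, -75, -108, -0.37], [230, -85, -108, -0.43], [260, -98, -108, -0.49], [280, -105, -108, -0.54], [297, -111, -108, -0.54]], "jaw": 0, "newtons": 20}}

```text
time_s: 1.4
position: [0.4215, -0.4485, 0.3307]
ee_rot: [[0.702, 0.712, 0.0], [0.712, -0.702, 0.0], [0.0, 0.0, -1.0]]
ft_force: [-1.2, -0.7, 0.4]
finger_gap: 0.0869
```

```bash
python3 go.py  .56 -.1 .33 0 .438 .275 .2 0
```

```text
shift mm [ 345.5 -146.     0.8] spin -0.778 rows 9.0
shift mm [ 526.8 -496.2  130.8] spin -0.778 rows 18.0
t 1.4 pos [ 0.4215 -0.4485  0.3307] yaw -44.59 gap 0.08691227963781042 F [-1.1619 -0.7392  0.3873] z [ 0.0004  0.0001 -1.    ]
```

>>> {"op": "apply_moves", "data": {"motion": [[35, -15, 0, -0.1], [75, -32, 0, -0.2], [114, -48, 0, -0.3], [152, -64, 0, -0.4], [190, -80, 0, -0.5], [228, -96, 0, -0.6], [266, -112, 0, -0.7], [304, -128, 0, -0.778], [345, -146, 0, -0.778], [363, -181, 0, -0.778], [381, -217, 0, -0.778], [399, -252, 0, -0.778]]}}

```text
time_s: 2.4
position: [0.5225, 0.0121, 0.3304]
ee_rot: [[0.005, 1.0, -0.0], [1.0, -0.005, 0.0], [0.0, -0.0, -1.0]]
ft_force: [0.8, 0.2, 0.6]
finger_gap: 0.0869
```

```bash
python3 go.py  .438 .275 .2 0 .438 .275 .04 0
```

```text
shift mm [262.4 -85.8 130.5] spin -0.005 rows 8.0
shift mm [262.3 -85.8 290.5] spin -0.005 rows 10.0
t 2.4 pos [0.5225 0.0121 0.3304] yaw -0.31 gap 0.08694851184914586 F [0.7864 0.1945 0.6209] z [-0.0003  0.0003 -1.    ]
```

>>> {"op": "apply_moves", "data": {"motion": [[35, -12, 10, -0.005], [70, -24, 20, -0.005], [105, -36, 35, -0.005], [140, -48, 50, -0.005], [175, -60, 65, -0.005], [210, -71, 85, -0.005], [240, -80, 105, -0.005], [262, -86, 130, -0.005], [262, -86, 160, -0.005], [262, -86, 190, -0.005], [262, -86, 200, -0.005], [262, -86, 200, -0.005]]}}

```text
time_s: 3.4
position: [0.4375, 0.2716, 0.1284]
ee_rot: [[0.001, 1.0, -0.004], [1.0, -0.001, -0.002], [-0.002, -0.004, -1.0]]
ft_force: [-0.3, -0.2, 0.3]
finger_gap: 0.0869
```

```bash
python3 go.py .438 .275 .04 0; python3 - <<'E'
from meas import *
for n,b in(("top",(130,290,160,300)),("scene",(100,300,340,540))):
    i=arm.capture(n)["image"]; cv2.imwrite(f"pics/{n}1.png",cv2.resize(i[b[0]:b[1],b[2]:b[3]],None,fx=2.9,fy=2.9,interpolation=2))
i=np.hstack([cv2.imread("pics/top1.png")[:460,:390],cv2.imread("pics/scene1.png")[:460,:410]]);cv2.imwrite("pics/both1.png",i)
E
```

```text
shift mm [ 3.6  0.9 88.4] spin -0.001 rows 3.0
t 3.4 pos [0.4375 0.2716 0.1284] yaw -0.07 gap 0.0868920741407524 F [-0.3456 -0.2427  0.2535] z [-0.0041 -0.0018 -1.    ]
```

View pics/both1.png

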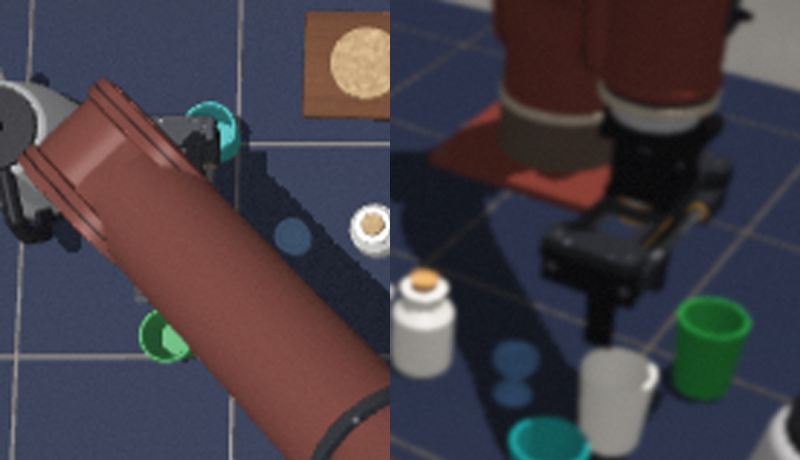

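```bash
python3 go.py .438 .275 .04 0
```

```text
shift mm [ 2.  -1.3 91.7] spin -0.002 rows 3.0
t 3.5 pos [0.4393 0.2729 0.1317] yaw -0.09 gap 0.08707112647468075 F [ 1.1503  0.2861 -0.377 ] z [ 0.0005  0.0006 -1.    ]
```

>>> {"op": "apply_moves", "data": {"motion": [[1, 0, 20, 0], [1, 0, 45, 0], [1, 0, 70, 0], [1, 0, 85, 0], [1, 0, 90, 0], [1, 0, 90, 0], [1, 0, 90, 0]]}}

```text
time_s: 4.08
position: [0.4398, 0.2745, 0.0424]
ee_rot: [[0.002, 1.0, 0.002], [1.0, -0.002, 0.001], [0.001, 0.002, -1.0]]
ft_force: [0.6, 0.3, 0.5]
finger_gap: 0.087
```

>>> {"op": "apply_moves", "data": {"motion": [[0, 0, 0, 0], [0, 0, 0, 0], [0, 0, 0, 0], [0, 0, 0, 0], [0, 0, 0, 0], [0, 0, 0, 0], [0, 0, 0, 0], [0, 0, 0, 0]], "jaw": 1, "newtons": 20}}

```text
time_s: 4.75
position: [0.4389, 0.274, 0.0409]
ee_rot: [[0.001, 1.0, 0.001], [1.0, -0.001, 0.0], [0.0, 0.001, -1.0]]
ft_force: [1.1, -0.6, 3.3]
finger_gap: 0.0601
```

>>> {"op": "apply_moves", "data": {"motion": [[0, 0, -15, 0], [0, 0, -45, 0], [0, 0, -80, 0], [0, 0, -115, 0], [0, 0, -130, 0], [-20, 13, -140, 0], [-45, 30, -140, 0], [-75, 50, -140, 0], [-105, 70, -140, 0], [-135, 90, -140, 0], [-165, 110, -140, 0], [-165, 110, -140, 0]]}}

```text
time_s: 5.75
position: [0.5515, 0.1002, 0.1793]
ee_rot: [[0.011, 1.0, -0.001], [1.0, -0.011, -0.003], [-0.003, -0.001, -1.0]]
ft_force: [0.4, -1.7, -1.8]
finger_gap: 0.0601
```

```bash
python3 go.py .6434 -.0297 .18 0; python3 - <<'E'
from meas import *
i=arm.capture("scene")["image"]; cv2.imwrite(f"pics/s2.png",cv2.resize(i[100:300,200:480],None,fx=2.8,fy=2.8,interpolation=2))
E
```

```text
shift mm [-128.9   93.3   -0.4] spin -0.011 rows 4.0
t 5.75 pos [0.5515 0.1002 0.1793] yaw -0.61 gap 0.06006720831124803 F [ 0.3585 -1.6719 -1.8108] z [-0.0008 -0.0029 -1.    ]
```

View pics/s2.png

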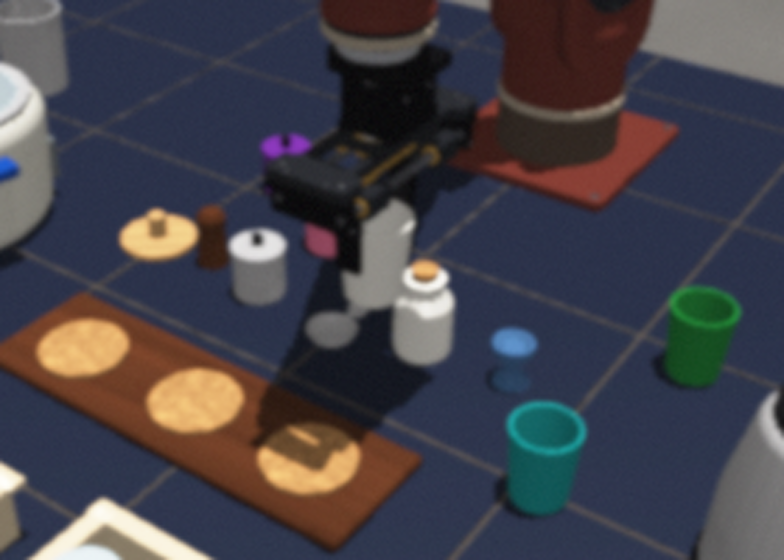

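>>> {"op": "apply_moves", "data": {"motion": [[-35, 24, 0, 0], [-70, 47, 0, 0], [-105, 71, 0, 0], [-130, 88, 0, 0], [-139, 94, 0, 0], [-139, 94, 0, 0], [-139, 94, 20, 0], [-139, 94, 45, 0], [-139, 94, 70, 0], [-139, 94, 90, 0], [-139, 94, 90, 0], [-139, 94, 90, 0]]}}

```text
time_s: 6.8
position: [0.6409, -0.0284, 0.0899]
ee_rot: [[-0.001, 1.0, -0.003], [1.0, 0.001, 0.001], [0.001, -0.003, -1.0]]
ft_force: [0.9, -0.3, -1.6]
finger_gap: 0.0599
```

```bash
python3 go.py .6434 -.0297 .059 0;  python3 - <<'E'
from meas import *
i=arm.capture("scene")["image"]; cv2.imwrite(f"pics/s3.png",cv2.resize(i[140:300,170:400],None,fx=3.4,fy=3.4,interpolation=2))
E
```

```text
shift mm [-1.3  2.6 30.9] spin 0.001 rows 1.0
t 6.8 pos [ 0.6409 -0.0284  0.0899] yaw 0.06 gap 0.059934778562776445 F [ 0.8529 -0.2864 -1.5701] z [-0.0026  0.0011 -1.    ]
```

View pics/s3.png

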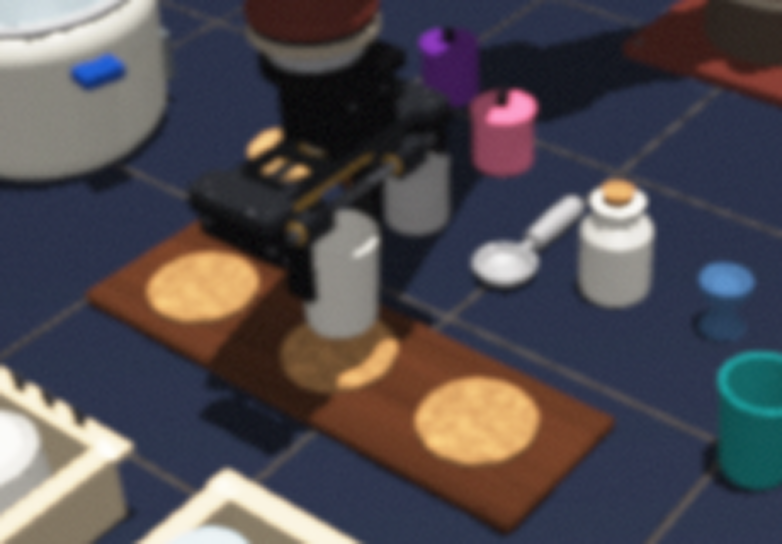

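>>> {"op": "apply_moves", "data": {"motion": [[0, 1, 8, 0], [0, 1, 16, 0], [0, 1, 24, 0], [0, 1, 24, 0], [0, 1, 24, 0], [0, 1, 24, 0]]}}

```text
time_s: 7.35
position: [0.6433, -0.0303, 0.0667]
ee_rot: [[0.001, 1.0, 0.0], [1.0, -0.001, 0.0], [0.0, 0.0, -1.0]]
ft_force: [-0.2, 1.2, -1.7]
finger_gap: 0.0603
```

```bash
python3 go.py .6434 -.0297 .059 0;python3 - <<'E'
from cell import arm
from h import *
P=[]
for k in range(4):
    arm.capture("top"); s=arm.read_state(); P.append(np.r_[s["position"],s["ft_force"]])
print(np.array(P))
E
```

```text
shift mm [0.6 0.1 7.7] spin -0.001 rows 1.0
t 7.35 pos [ 0.6433 -0.0303  0.0667] yaw -0.06 gap 0.0602830207063803 F [-0.229   1.1891 -1.7158] z [ 0.0001  0.0001 -1.    ]
[[ 0.6435 -0.0303  0.0669 -1.0513 -0.2089 -1.8963]
 [ 0.6435 -0.0303  0.067   0.9888 -0.725  -2.056 ]
 [ 0.6435 -0.0303  0.067   0.2403 -0.8809 -1.5799]
 [ 0.6435 -0.0303  0.0669  0.6248  0.5536 -2.8636]]
```

>>> {"op": "apply_moves", "data": {"motion": [[0, 0, 3, 0], [0, 0, 6, 0], [0, 0, 8, 0], [0, 0, 8, 0], [0, 0, 8, 0], [0, 0, 8, 0]]}}

```text
time_s: 8.05
position: [0.6433, -0.0301, 0.0589]
ee_rot: [[0.001, 1.0, 0.0], [1.0, -0.001, 0.0], [0.0, 0.0, -1.0]]
ft_force: [-3.1, 0.3, 4.7]
finger_gap: 0.0603
```

>>> {"op": "apply_moves", "data": {"motion": [[0, 0, 0, 0], [0, 0, 0, 0], [0, 0, 0, 0], [0, 0, 0, 0], [0, 0, 0, 0], [0, 0, 0, 0], [0, 0, -15, 0], [0, 0, -45, 0], [0, 0, -85, 0], [0, 0, -120, 0], [0, 0, -150, 0], [0, 0, -160, 0]], "jaw": 0}}

```text
time_s: 9.05
position: [0.6451, -0.0299, 0.2241]
ee_rot: [[0.001, 1.0, 0.007], [1.0, -0.001, -0.0], [-0.0, 0.007, -1.0]]
ft_force: [0.3, 0.4, 1.4]
finger_gap: 0.0875
```

```bash
python3 go.py .443 .0855 .15 0;  python3 - <<'E'
from meas import *
i=arm.capture("scene")["image"]; cv2.imwrite(f"pics/s4.png",cv2.resize(i[190:300,190:370],None,fx=4.4,fy=4.4,interpolation=2))
E
```

```text
shift mm [ 115.2 -202.7   72.7] spin -0.001 rows 6.0
t 9.05 pos [ 0.6451 -0.0299  0.2241] yaw -0.06 gap 0.08750038477209074 F [0.3379 0.4018 1.3503] z [ 0.0067 -0.0003 -1.    ]
```

View pics/s4.png

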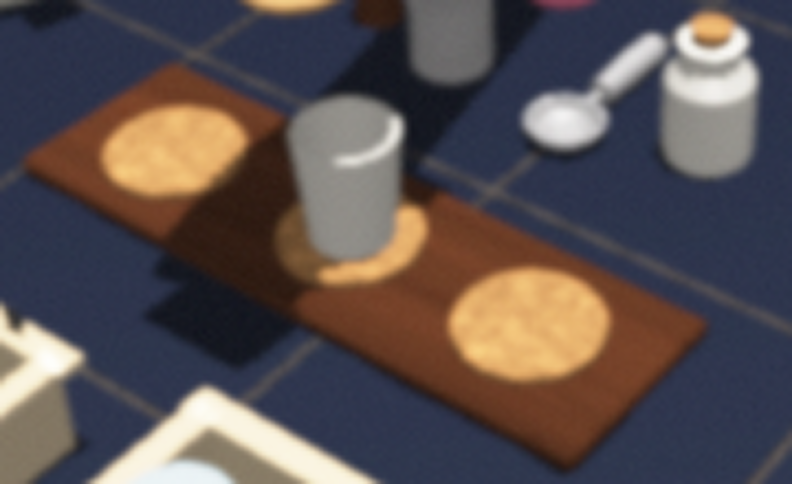

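>>> {"op": "apply_moves", "data": {"motion": [[20, -34, 0, 0], [38, -66, 0, 0], [56, -98, 0, 0], [74, -130, 0, 0], [92, -162, 0, 0], [108, -188, 0, 0], [115, -200, 0, 0], [115, -200, 0, 0], [115, -200, 20, 0], [115, -200, 45, 0], [115, -200, 60, 0], [115, -200, 60, 0]]}}

```text
time_s: 10.1
position: [0.4416, 0.0838, 0.155]
ee_rot: [[0.002, 1.0, -0.006], [1.0, -0.002, 0.0], [0.0, -0.006, -1.0]]
ft_force: [-0.1, -0.3, -0.8]
finger_gap: 0.0869
```

```bash
python3 - <<'E'
from meas import *
i=arm.capture("scene")["image"]; cv2.imwrite(f"pics/s5.png",cv2.resize(i[120:250,270:430],None,fx=4.4,fy=4.4,interpolation=2))
for k in range(3):arm.capture("scene")
E
python3 go.py .443 .0855 .035 0
```

```text
shift mm [  0.6  -1.3 124.4] spin -0.001 rows 3.0
t 10.3 pos [0.4441 0.0849 0.1594] yaw -0.07 gap 0.087084213287128 F [ 0.1935  0.1596 -0.6721] z [ 0.0009  0.0005 -1.    ]
```

View pics/s5.png

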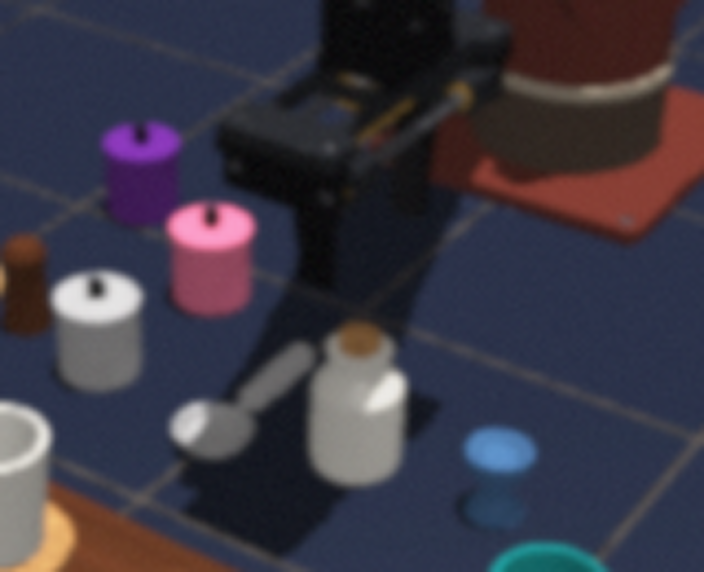

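>>> {"op": "apply_moves", "data": {"motion": [[1, -1, 25, 0], [1, -1, 55, 0], [1, -1, 85, 0], [1, -1, 108, 0], [1, -1, 120, 0], [1, -1, 123, 0], [1, -1, 123, 0], [1, -1, 123, 0], [1, -1, 123, 0]]}}

```text
time_s: 11.05
position: [0.4436, 0.086, 0.0371]
ee_rot: [[0.001, 1.0, 0.003], [1.0, -0.001, -0.0], [-0.0, 0.003, -1.0]]
ft_force: [-0.5, -0.2, 0.2]
finger_gap: 0.0869
```

>>> {"op": "apply_moves", "data": {"motion": [[0, 0, 0, 0], [0, 0, 0, 0], [0, 0, 0, 0], [0, 0, 0, 0], [0, 0, 0, 0], [0, 0, 0, 0], [0, 0, 0, 0], [0, 0, 0, 0], [0, 0, 0, 0]], "jaw": 1, "newtons": 25}}

```text
time_s: 11.8
position: [0.4423, 0.0859, 0.0356]
ee_rot: [[0.001, 1.0, -0.0], [1.0, -0.001, -0.0], [-0.0, -0.0, -1.0]]
ft_force: [-1.7, -0.2, 2.4]
finger_gap: 0.0554
```

>>> {"op": "apply_moves", "data": {"motion": [[0, 0, -15, 0], [0, 0, -45, 0], [0, 0, -75, 0], [1, 10, -100, 0], [3, 40, -105, 0], [5, 75, -105, 0], [7, 110, -105, 0], [9, 145, -105, 0], [11, 175, -105, 0], [13, 195, -105, 0], [13, 202, -105, 0], [13, 202, -105, 0]]}}

```text
time_s: 12.8
position: [0.6449, 0.0987, 0.1392]
ee_rot: [[0.001, 1.0, -0.002], [1.0, -0.001, 0.001], [0.001, -0.002, -1.0]]
ft_force: [-1.1, -0.7, -2.9]
finger_gap: 0.0552
```

>>> {"op": "apply_moves", "data": {"motion": [[0, 0, 0, 0], [0, 0, 20, 0], [0, 0, 45, 0], [0, 0, 65, 0], [0, 0, 78, 0], [0, 0, 78, 0], [0, 0, 78, 0], [0, 0, 78, 0], [0, 0, 78, 0]]}}

```text
time_s: 13.55
position: [0.6452, 0.099, 0.0643]
ee_rot: [[0.001, 1.0, 0.002], [1.0, -0.001, 0.0], [0.0, 0.002, -1.0]]
ft_force: [0.4, -0.2, -2.1]
finger_gap: 0.0553
```

```bash
python3 go.py .6444 .0992 .0536 0;  python3 - <<'E'
from meas import *
i=arm.capture("scene")["image"]; cv2.imwrite(f"pics/s6.png",cv2.resize(i[150:310,190:390],None,fx=3.7,fy=3.7,interpolation=2))
E
python3 go.py .6444 .0992 .0536 0
```

```text
shift mm [ 0.2 -0.8 10.7] spin -0.001 rows 1.0
t 13.55 pos [0.6452 0.099  0.0643] yaw -0.06 gap 0.05528812048032174 F [ 0.413  -0.1891 -2.0605] z [ 0.0024  0.0003 -1.    ]
shift mm [ 0.3 -0.8 10.6] spin -0.001 rows 1.0
t 13.6 pos [0.6452 0.0989 0.0642] yaw -0.06 gap 0.055287599759558353 F [ 0.7057 -0.1395 -2.9543] z [ 0.0022  0.0003 -1.    ]
```

View pics/s6.png

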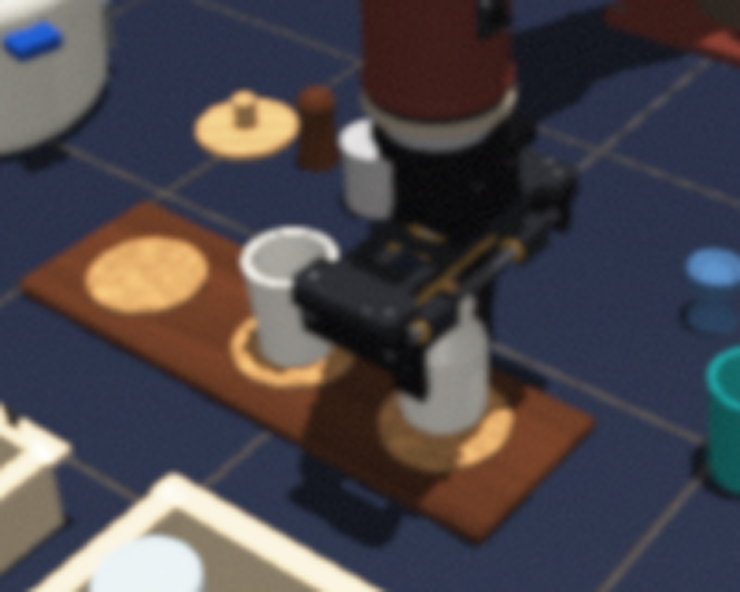

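>>> {"op": "apply_moves", "data": {"motion": [[0, -1, 4, 0], [0, -1, 7, 0], [0, -1, 9, 0], [0, -1, 10, 0], [0, -1, 10, 0], [0, -1, 10, 0], [0, -1, 10, 0]]}}

```text
time_s: 14.18
position: [0.6433, 0.0986, 0.0537]
ee_rot: [[0.001, 1.0, -0.0], [1.0, -0.001, -0.001], [-0.001, -0.0, -1.0]]
ft_force: [-5.1, -1.4, 9.5]
finger_gap: 0.0555
```

>>> {"op": "apply_moves", "data": {"motion": [[0, 0, 0, 0], [0, 0, 0, 0], [0, 0, 0, 0], [0, 0, 0, 0], [0, 0, 0, 0], [0, 0, 0, 0], [0, 0, -15, 0], [0, 0, -45, 0], [0, 0, -85, 0], [0, 0, -120, 0], [0, 0, -150, 0], [0, 0, -160, 0]], "jaw": 0}}

```text
time_s: 15.18
position: [0.6451, 0.0998, 0.2194]
ee_rot: [[0.001, 1.0, 0.007], [1.0, -0.001, 0.001], [0.001, 0.007, -1.0]]
ft_force: [0.0, 0.4, 0.2]
finger_gap: 0.0873
```

```bash
python3 - <<'E'
from meas import *
for k in range(3): arm.capture("top")
E
python3 go.py .4561 -.1049 .15 0 .55 .0 .15 0
```

```text
shift mm [-203.9 -187.5   63.4] spin -0.001 rows 7.0
shift mm [-98.9 -93.7  63.6] spin -0.001 rows 4.0
t 15.3333 pos [0.6437 0.0988 0.2137] yaw -0.06 gap 0.0871183796284303 F [ 0.4918 -0.5573 -0.6933] z [ 0.0019  0.0001 -1.    ]
```

>>> {"op": "apply_moves", "data": {"motion": [[-25, -23, 0, 0], [-53, -49, 0, 0], [-81, -75, 0, 0], [-109, -101, 0, 0], [-137, -127, 0, 0], [-165, -153, 0, 0], [-190, -176, 0, 0], [-204, -188, 0, 0], [-204, -188, 25, 0], [-204, -188, 60, 0], [-204, -188, 85, 0], [-204, -188, 85, 0]]}}

```text
time_s: 16.33
position: [0.4507, -0.1047, 0.1219]
ee_rot: [[0.002, 1.0, -0.009], [1.0, -0.002, 0.003], [0.003, -0.009, -1.0]]
ft_force: [-1.5, 0.1, -0.8]
finger_gap: 0.0869
```

```bash
python3 - <<'E'
from meas import *
i=arm.capture("scene")["image"]; cv2.imwrite(f"pics/s7.png",cv2.resize(i[120:290,220:420],None,fx=3.4,fy=3.4,interpolation=2))
for k in range(3):arm.capture("scene")
E
python3 go.py .4561 -.1049 .012 0
```

```text
shift mm [  0.2   0.1 116.7] spin -0.001 rows 3.0
t 16.5333 pos [ 0.4559 -0.1051  0.1287] yaw -0.05 gap 0.08691471207579017 F [0.0753 0.8831 0.1674] z [ 0.001  0.    -1.   ]
```

View pics/s7.png

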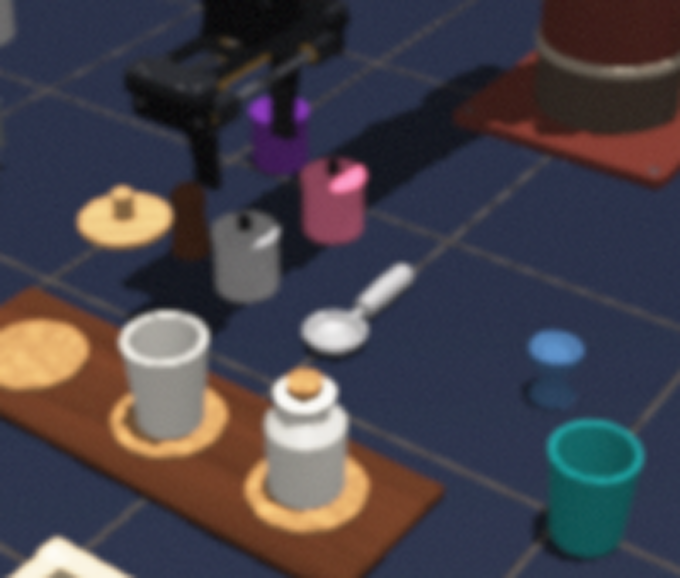

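>>> {"op": "apply_moves", "data": {"motion": [[0, 0, 25, 0], [0, 0, 55, 0], [0, 0, 80, 0], [0, 0, 100, 0], [0, 0, 110, 0], [0, 0, 115, 0], [0, 0, 115, 0], [0, 0, 115, 0], [0, 0, 115, 0]]}}

```text
time_s: 17.28
position: [0.4563, -0.1054, 0.0139]
ee_rot: [[0.001, 1.0, 0.002], [1.0, -0.001, -0.001], [-0.001, 0.002, -1.0]]
ft_force: [1.2, 0.9, -1.1]
finger_gap: 0.0871
```

>>> {"op": "apply_moves", "data": {"motion": [[0, 0, 0, 0], [0, 0, 0, 0], [0, 0, 0, 0], [0, 0, 0, 0], [0, 0, 0, 0], [0, 0, 0, 0], [0, 0, 0, 0], [0, 0, 0, 0], [0, 0, 0, 0]], "jaw": 1, "newtons": 25}}

```text
time_s: 18.03
position: [0.4556, -0.1052, 0.0128]
ee_rot: [[0.001, 1.0, 0.001], [1.0, -0.001, -0.0], [-0.0, 0.001, -1.0]]
ft_force: [1.0, -0.3, 1.1]
finger_gap: 0.0559
```

>>> {"op": "apply_moves", "data": {"motion": [[0, 0, -12, 0], [0, 0, -40, 0], [0, 0, -75, 0], [0, 3, -105, 0], [-10, 30, -115, 0], [-20, 62, -115, 0], [-31, 95, -115, 0], [-42, 128, -115, 0], [-53, 160, -115, 0], [-60, 182, -115, 0], [-63, 191, -115, 0], [-63, 191, -115, 0]]}}

```text
time_s: 19.03
position: [0.647, -0.1688, 0.1269]
ee_rot: [[0.001, 1.0, -0.001], [1.0, -0.001, 0.002], [0.002, -0.001, -1.0]]
ft_force: [-0.8, -0.4, -3.2]
finger_gap: 0.056
```

>>> {"op": "apply_moves", "data": {"motion": [[0, 0, 0, 0], [0, 0, 20, 0], [0, 0, 45, 0], [0, 0, 70, 0], [0, 0, 85, 0], [0, 0, 88, 0], [0, 0, 88, 0], [0, 0, 88, 0], [0, 0, 88, 0]]}}

```text
time_s: 19.78
position: [0.6471, -0.1684, 0.0415]
ee_rot: [[0.001, 1.0, 0.002], [1.0, -0.001, -0.001], [-0.001, 0.002, -1.0]]
ft_force: [0.6, -1.1, -2.9]
finger_gap: 0.0559
```

```bash
python3 - <<'E'
from meas import *
i=arm.capture("scene")["image"]; cv2.imwrite(f"pics/s8.png",cv2.resize(i[130:290,160:360],None,fx=3.7,fy=3.7,interpolation=2))
E
python3 go.py .6467 -.1682 .0308 0
```

```text
shift mm [ 0.3 -0.4 10.6] spin -0.001 rows 1.0
t 19.8333 pos [ 0.6471 -0.1684  0.0414] yaw -0.06 gap 0.05591040539124985 F [ 0.9143 -0.0905 -2.0018] z [ 0.0024 -0.0006 -1.    ]
```

View pics/s8.png

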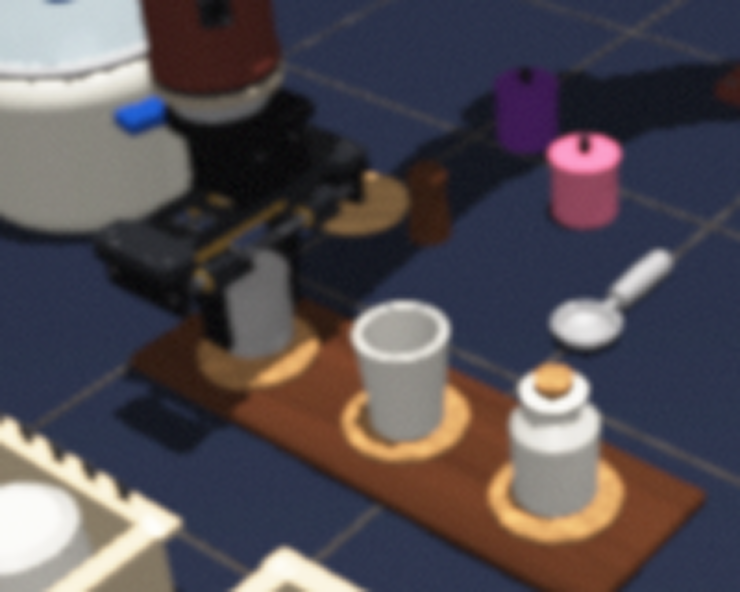

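>>> {"op": "apply_moves", "data": {"motion": [[0, 0, 4, 0], [0, 0, 7, 0], [0, 0, 9, 0], [0, 0, 10, 0], [0, 0, 10, 0], [0, 0, 10, 0], [0, 0, 10, 0]]}}

```text
time_s: 20.42
position: [0.6462, -0.1684, 0.0308]
ee_rot: [[0.001, 1.0, 0.0], [1.0, -0.001, -0.001], [-0.001, 0.0, -1.0]]
ft_force: [-5.4, 0.5, 8.2]
finger_gap: 0.0555
```

>>> {"op": "apply_moves", "data": {"motion": [[0, 0, 0, 0], [0, 0, 0, 0], [0, 0, 0, 0], [0, 0, 0, 0], [0, 0, 0, 0], [0, 0, 0, 0], [0, 0, -15, 0], [0, 0, -45, 0], [0, 0, -85, 0], [0, 0, -120, 0], [0, 0, -150, 0], [0, 0, -160, 0]], "jaw": 0}}

```text
time_s: 21.42
position: [0.6482, -0.1682, 0.1966]
ee_rot: [[0.001, 1.0, 0.007], [1.0, -0.001, -0.002], [-0.002, 0.007, -1.0]]
ft_force: [1.4, -0.4, 0.9]
finger_gap: 0.0867
```

```bash
python3 - <<'E'
from meas import *
for k in range(3): arm.capture("top")
E
python3 go.py .446 -.254 .10 0
```

```text
shift mm [ -85.8 -200.5   90.5] spin -0.001 rows 6.0
t 21.5667 pos [ 0.6465 -0.1683  0.1908] yaw -0.06 gap 0.0869225199656976 F [-0.6844  0.7253  0.0248] z [ 0.0018 -0.0006 -1.    ]
```

```bash
python3 - <<'E'
from meas import *
c=arm.capture("top");s=arm.capture("scene")
i=np.hstack([cv2.resize(c["image"][190:230,370:410],None,fx=9,fy=9,interpolation=0),cv2.resize(s["image"][164:204,236:276],None,fx=9,fy=9,interpolation=0)]);cv2.imwrite("pics/lid.png",i)
E
```

```text
(no output)
```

View pics/lid.png

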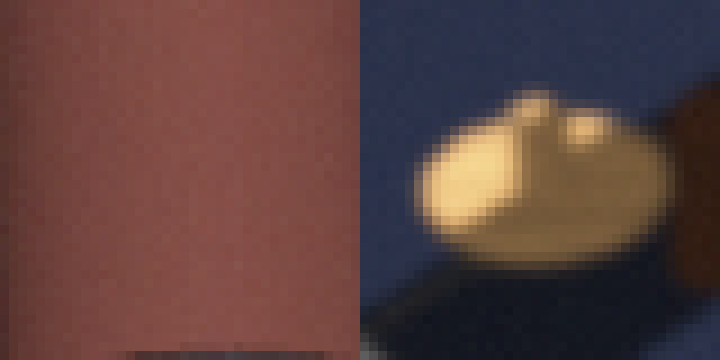

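```bash
python3 - <<'E'
from meas import *
c=arm.capture("top");s=arm.capture("scene")
t0=cv2.imread("pics/top0.png");s0=cv2.imread("pics/scene0.png")
i=np.hstack([cv2.resize(t0[190:230,370:410],None,fx=9,fy=9,interpolation=0),cv2.resize(s0[164:204,236:276],None,fx=9,fy=9,interpolation=0)]);cv2.imwrite("pics/lid0.png",i)
print(onplane(s,(254.9,175.2),.034), onplane(c,(391.4,207.9),.034))
E
```

```text
[ 0.4429 -0.2601  0.034 ] [ 0.4456 -0.2547  0.034 ]
```

View pics/lid0.png

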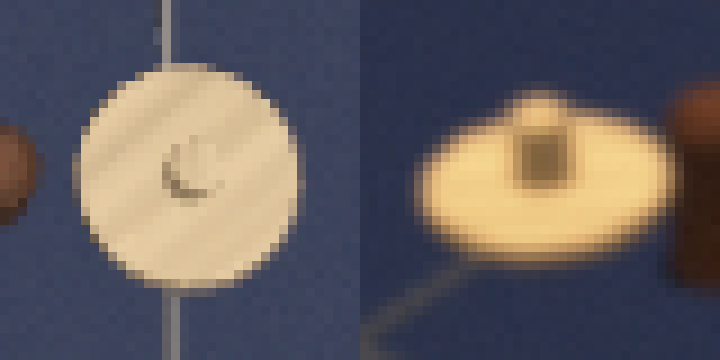

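>>> {"op": "apply_moves", "data": {"motion": [[-13, -30, 0, 0], [-28, -64, 0, 0], [-43, -100, 0, 0], [-58, -135, 0, 0], [-73, -170, 0, 0], [-83, -192, 0, 0], [-87, -201, 10, 0], [-87, -201, 35, 0], [-87, -201, 65, 0], [-87, -201, 91, 0], [-87, -201, 91, 0], [-87, -201, 91, 0]]}}

```text
time_s: 22.77
position: [0.4439, -0.2543, 0.0973]
ee_rot: [[0.001, 1.0, -0.003], [1.0, -0.001, 0.003], [0.003, -0.003, -1.0]]
ft_force: [0.5, -0.3, 0.4]
finger_gap: 0.0869
```

```bash
python3 - <<'E'
from meas import *
i=arm.capture("scene")["image"]; cv2.imwrite(f"pics/s9.png",cv2.resize(i[110:280,180:380],None,fx=3.4,fy=3.4,interpolation=2))
for k in range(3):arm.capture("scene")
E
python3 go.py .445 -.2555 .012 0
```

```text
shift mm [ 0.1 -1.3 88.2] spin -0.001 rows 3.0
t 22.9667 pos [ 0.4461 -0.2555  0.1002] yaw -0.05 gap 0.0869843729201464 F [ 0.0905 -1.3633 -0.6881] z [ 0.002  -0.0012 -1.    ]
```

View pics/s9.png

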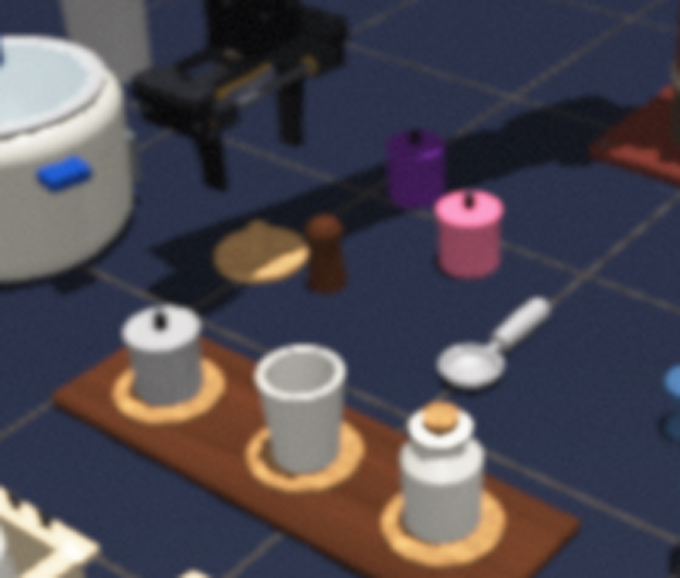

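All three stand on their coasters. Descending to the lid knob.

>>> {"op": "apply_moves", "data": {"motion": [[0, -1, 25, 0], [0, -1, 50, 0], [0, -1, 70, 0], [0, -1, 82, 0], [0, -1, 87, 0], [0, -1, 87, 0], [0, -1, 87, 0], [0, -1, 87, 0]]}}

```text
time_s: 23.63
position: [0.445, -0.2556, 0.0129]
ee_rot: [[0.001, 1.0, 0.002], [1.0, -0.001, -0.001], [-0.001, 0.002, -1.0]]
ft_force: [1.0, -0.1, -0.2]
finger_gap: 0.0873
```

```bash
python3 - <<'E'
from meas import *
i=arm.capture("scene")["image"]; cv2.imwrite(f"pics/s10.png",cv2.resize(i[130:220,210:310],None,fx=6,fy=6,interpolation=2))
E
python3 go.py .445 -.2555 .012 0
```

```text
shift mm [0.1 0.1 0.8] spin -0.001 rows 1.0
t 23.6833 pos [ 0.4449 -0.2556  0.0128] yaw -0.06 gap 0.08751106566181267 F [-0.0031  0.1326 -0.5955] z [ 0.0016 -0.0012 -1.    ]
```

View pics/s10.png

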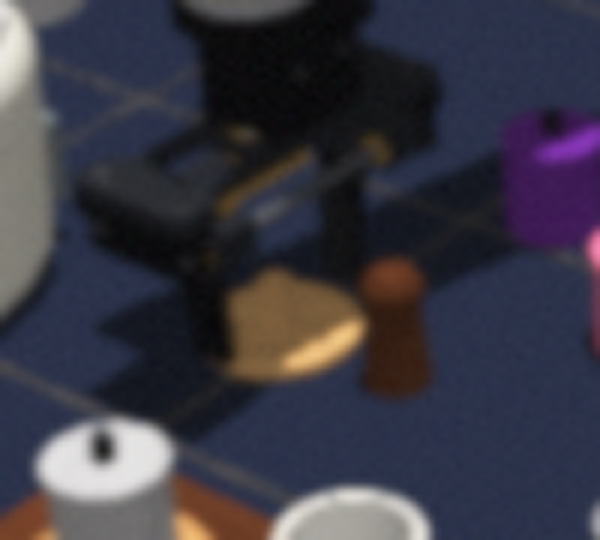

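>>> {"op": "apply_moves", "data": {"motion": [[0, 0, 0, 0], [0, 0, 0, 0], [0, 0, 0, 0], [0, 0, 0, 0], [0, 0, 0, 0], [0, 0, 0, 0], [0, 0, 0, 0], [0, 0, 0, 0], [0, 0, 0, 0], [0, 0, 0, 0]], "jaw": 1, "newtons": 20}}

```text
time_s: 24.52
position: [0.444, -0.2551, 0.0116]
ee_rot: [[0.001, 1.0, -0.0], [1.0, -0.001, 0.0], [0.0, -0.0, -1.0]]
ft_force: [0.3, -0.2, -0.5]
finger_gap: 0.0279
```

>>> {"op": "apply_moves", "data": {"motion": [[0, 0, -15, 0], [0, 0, -45, 0], [0, 0, -80, 0], [0, 0, -115, 0], [0, 0, -145, 0], [0, 0, -160, 0], [0, 0, -160, 0], [0, 0, -160, 0]]}}

```text
time_s: 25.18
position: [0.4443, -0.2553, 0.172]
ee_rot: [[0.001, 1.0, 0.001], [1.0, -0.001, -0.001], [-0.001, 0.001, -1.0]]
ft_force: [-0.2, -0.2, -0.5]
finger_gap: 0.0174
```

```bash
python3 - <<'E'
from meas import *
i=arm.capture("scene")["image"]; cv2.imwrite(f"pics/s11.png",cv2.resize(i[80:220,190:330],None,fx=4,fy=4,interpolation=2))
i=arm.capture("top")["image"]; cv2.imwrite(f"pics/t11.png",cv2.resize(i[120:240,250:430],None,fx=4.3,fy=4.3,interpolation=2))
E
python3 go.py .6434 -.0297 .17 0
```

```text
shift mm [225.3 199.9   0.1] spin -0.001 rows 8.0
t 25.2833 pos [ 0.4433 -0.2548  0.1702] yaw -0.06 gap 0.017191083729568266 F [-0.4472 -1.3271 -1.5469] z [-0.0016  0.001  -1.    ]
```

View pics/s11.png

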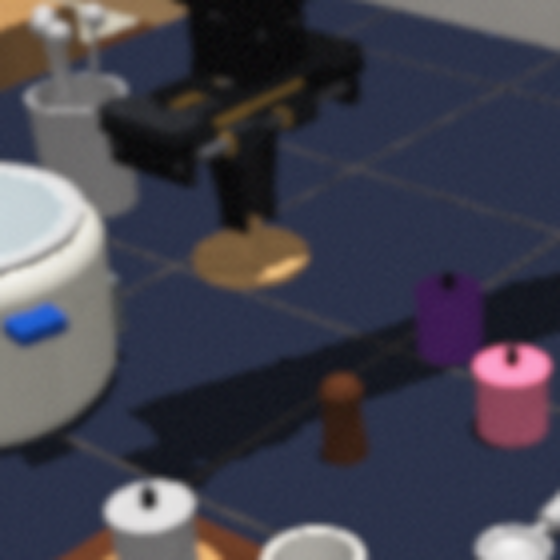

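View pics/t11.png

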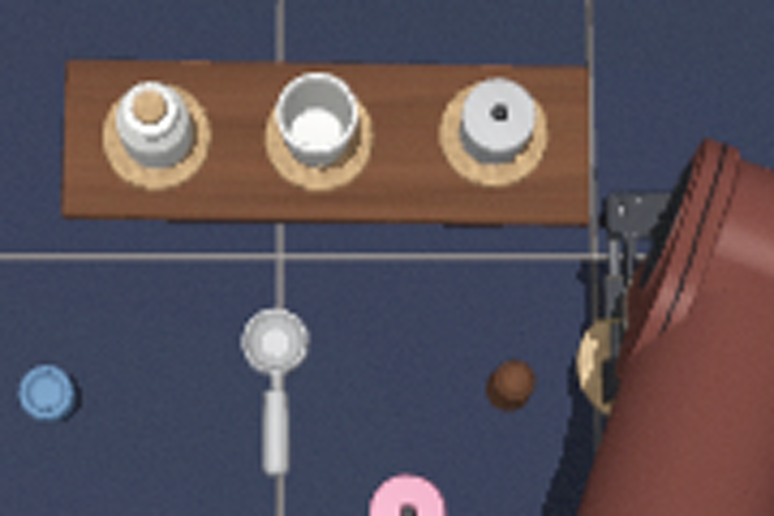

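```bash
python3 - <<'E'
from meas import *
s=arm.capture("scene");c=arm.capture("top");i=s["image"]; cv2.imwrite(f"pics/s12.png",cv2.resize(i[110:160,225:275],None,fx=12,fy=12,interpolation=2))
cv2.imwrite("pics/t12.png",cv2.resize(c["image"][160:230,370:430],None,fx=8,fy=8,interpolation=2))
p=arm.read_state()["position"];print(p,proj(s,p),proj(c,p), proj(s,p+[0,0,.019]))
print(arm.read_state()["finger_gap"])
E
```

```text
[ 0.4432 -0.2547  0.17  ] [252.0935 135.5473] [398.1484 202.8168] [251.486  129.5318]
0.017520474004078836
```

View pics/s12.png

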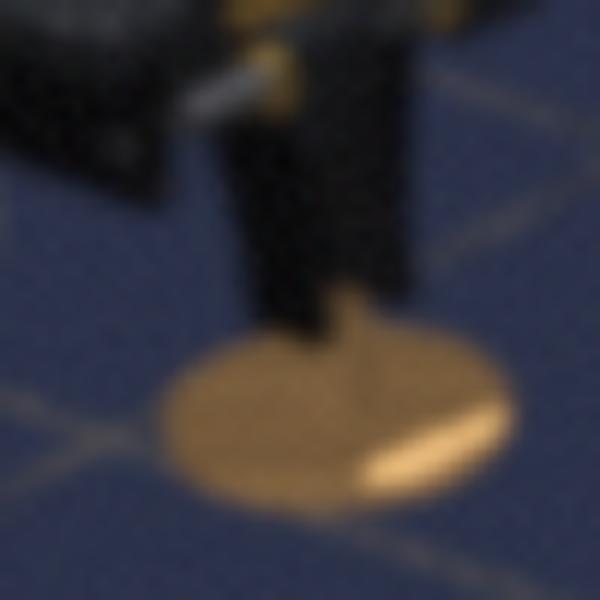

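View pics/t12.png

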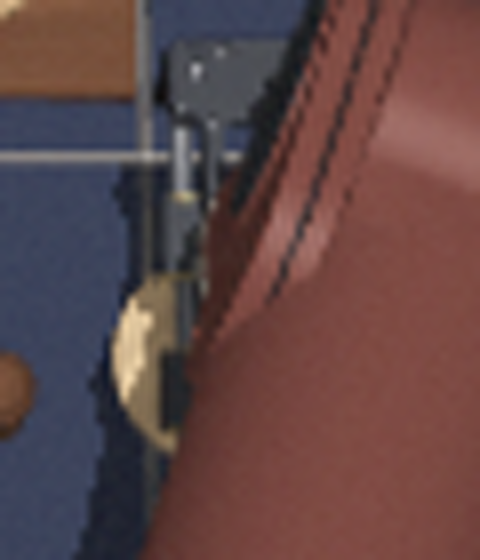

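The fingers hadn't finished closing when the lift began, so they hold only the knob's top few mm. I'll set the lid down where it was and regrip it deeper.

>>> {"op": "apply_moves", "data": {"motion": [[0, 0, 15, 0], [0, 0, 40, 0], [0, 0, 65, 0], [0, 0, 90, 0], [0, 0, 110, 0], [0, 0, 125, 0], [0, 0, 132, 0], [0, 0, 132, 0], [0, 0, 132, 0], [0, 0, 132, 0]]}}

```text
time_s: 26.22
position: [0.4446, -0.2553, 0.0404]
ee_rot: [[0.001, 1.0, 0.001], [1.0, -0.001, -0.0], [-0.0, 0.001, -1.0]]
ft_force: [0.4, 0.4, -0.8]
finger_gap: 0.0174
```

```bash
python3 - <<'E'
from meas import *
s=arm.capture("scene");i=s["image"]; cv2.imwrite(f"pics/s13.png",cv2.resize(i[150:210,225:285],None,fx=10,fy=10,interpolation=2))
print(arm.read_state()["position"],arm.read_state()["ft_force"],arm.read_state()["finger_gap"])
E
```

```text
[ 0.4447 -0.2555  0.0406] [0.2194 0.4194 0.1634] 0.01727638036402195
```

View pics/s13.png

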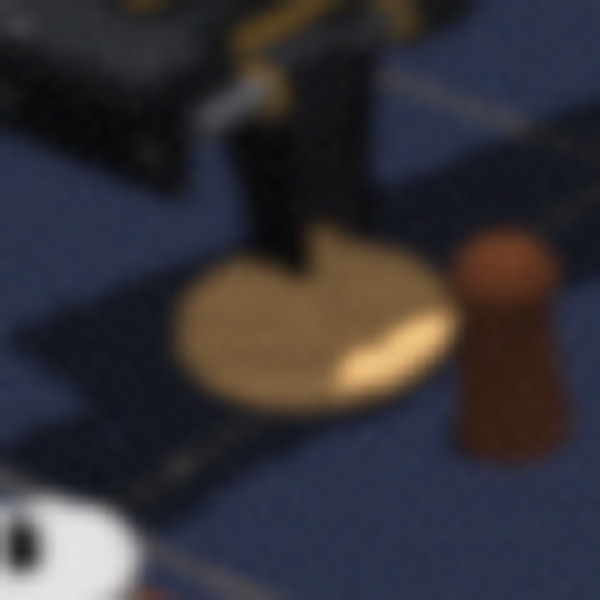

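>>> {"op": "apply_moves", "data": {"motion": [[0, 0, 3, 0], [0, 0, 6, 0], [0, 0, 8, 0], [0, 0, 8, 0], [0, 0, 8, 0]]}}

```text
time_s: 26.68
position: [0.4442, -0.2553, 0.032]
ee_rot: [[0.001, 1.0, 0.0], [1.0, -0.001, -0.001], [-0.001, 0.0, -1.0]]
ft_force: [-2.1, 0.4, 6.4]
finger_gap: 0.0175
```

>>> {"op": "apply_moves", "data": {"motion": [[0, 0, 1, 0], [0, 0, 2, 0], [0, 0, 3, 0], [0, 0, 3, 0]]}}

```text
time_s: 27.02
position: [0.4443, -0.2559, 0.0304]
ee_rot: [[0.001, 1.0, 0.0], [1.0, -0.001, -0.002], [-0.002, 0.0, -1.0]]
ft_force: [-8.8, 2.0, 22.8]
finger_gap: 0.0181
```

>>> {"op": "apply_moves", "data": {"motion": [[0, 0, -3, 0], [0, 0, -3, 0], [0, 0, -3, 0], [0, 0, -3, 0], [0, 0, -3, 0], [0, 0, -3, 0]], "jaw": 0.45}}

```text
time_s: 27.52
position: [0.4439, -0.255, 0.0313]
ee_rot: [[0.001, 1.0, -0.0], [1.0, -0.001, 0.0], [0.0, -0.0, -1.0]]
ft_force: [-0.3, 0.8, -0.9]
finger_gap: 0.0459
```

```bash
python3 - <<'E'
from meas import *
s=arm.capture("scene");i=s["image"]; cv2.imwrite(f"pics/s14.png",cv2.resize(i[150:210,225:285],None,fx=10,fy=10,interpolation=2))
E
python3 go.py .445 -.2555 .011 0
```

```text
shift mm [-0.5  1.1 20.3] spin -0.001 rows 1.0
t 27.5667 pos [ 0.4439 -0.255   0.0313] yaw -0.06 gap 0.04666487482265147 F [ 0.1073  0.8931 -0.8809] z [-0.0003  0.0003 -1.    ]
```

View pics/s14.png

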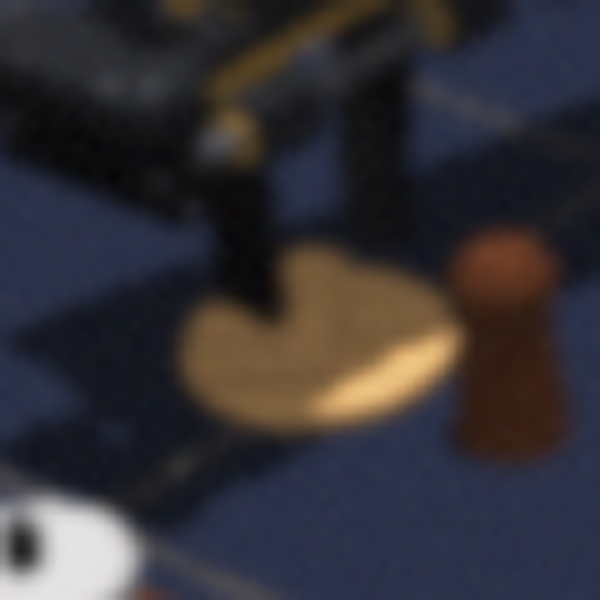

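>>> {"op": "apply_moves", "data": {"motion": [[0, 1, 7, 0], [0, 1, 14, 0], [0, 1, 19, 0], [0, 1, 20, 0], [0, 1, 20, 0], [0, 1, 20, 0]]}}

```text
time_s: 28.07
position: [0.445, -0.255, 0.0114]
ee_rot: [[0.001, 1.0, -0.0], [1.0, -0.001, 0.0], [0.0, -0.0, -1.0]]
ft_force: [0.1, -0.2, 1.0]
finger_gap: 0.0478
```

>>> {"op": "apply_moves", "data": {"motion": [[0, 0, 0, 0], [0, 0, 0, 0], [0, 0, 0, 0], [0, 0, 0, 0], [0, 0, 0, 0], [0, 0, 0, 0], [0, 0, 0, 0], [0, 0, 0, 0], [0, 0, 0, 0], [0, 0, 0, 0], [0, 0, 0, 0], [0, 0, 0, 0]], "jaw": 1}}

```text
time_s: 29.07
position: [0.4451, -0.2552, 0.0117]
ee_rot: [[0.001, 1.0, 0.0], [1.0, -0.001, -0.0], [-0.0, 0.0, -1.0]]
ft_force: [-0.8, 0.6, 2.9]
finger_gap: 0.0195
```

>>> {"op": "apply_moves", "data": {"motion": [[0, 0, -12, 0], [0, 0, -40, 0], [0, 0, -80, 0], [0, 0, -115, 0], [0, 0, -145, 0], [0, 0, -160, 0], [0, 0, -160, 0], [0, 0, -160, 0], [0, 0, -160, 0]]}}

```text
time_s: 29.82
position: [0.4444, -0.2548, 0.1708]
ee_rot: [[0.001, 1.0, -0.001], [1.0, -0.001, 0.001], [0.001, -0.001, -1.0]]
ft_force: [-0.8, 0.5, -0.2]
finger_gap: 0.0196
```

```bash
python3 - <<'E'
from meas import *
s=arm.capture("scene");c=arm.capture("top");i=s["image"]
a=cv2.resize(i[110:160,225:275],None,fx=8,fy=8,interpolation=2)
cv2.imwrite("pics/s15.png",a)
b=np.hstack([cv2.resize(c["image"][130:170,303:343],None,fx=9,fy=9,interpolation=0),cv2.resize(s["image"][205:255,248:293],None,fx=8,fy=8,interpolation=0)[:360]])
cv2.imwrite("pics/cup15.png",b)
print(onplane(c,(322.9,145.8),.093),arm.read_state()["position"],arm.read_state()["finger_gap"])
E
```

```text
[ 0.642  -0.0272  0.093 ] [ 0.4442 -0.2547  0.1703] 0.019679893299308426
```

View pics/s15.png

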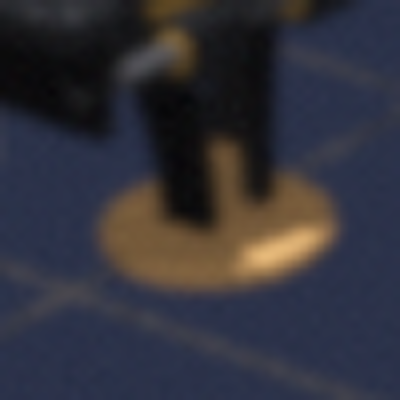

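View pics/cup15.png

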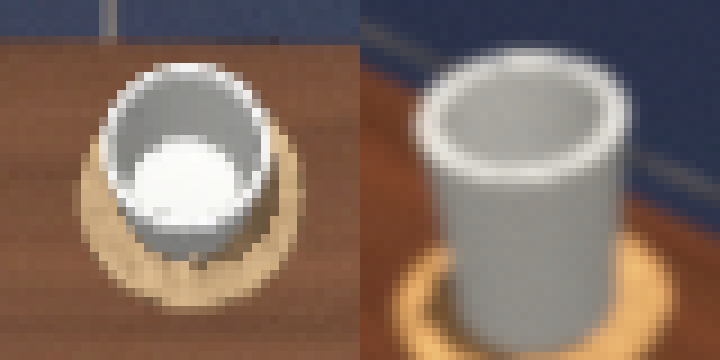

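```bash
python3 - <<'E'
from meas import *
s=arm.capture("scene");c=arm.capture("top")
print("cup scn",onplane(s,(267.8,219.0),.093),"cup top",onplane(c,(323.06,146),.093))
p=arm.read_state()["position"];print(p)
print("lid scn",onplane(s,(251.9,138.1),p[2]-.0117+.004))
print("tcp axis in scn at disc",proj(s,[p[0],p[1],p[2]-.0077]))
E
python3 go.py .643 -.029 .2 0
```

```text
cup scn [ 0.6432 -0.0275  0.093 ] cup top [ 0.6413 -0.0277  0.093 ]
[ 0.4444 -0.2548  0.1704]
lid scn [ 0.4452 -0.2546  0.1627]
tcp axis in scn at disc [252.0246 137.9866]
shift mm [226.  198.3 -29.6] spin -0.001 rows 8.0
t 30.0167 pos [ 0.4444 -0.2548  0.1704] yaw -0.05 gap 0.019138085057767033 F [-0.2314  0.0555  0.6093] z [-0.0016  0.0014 -1.    ]
```

>>> {"op": "apply_moves", "data": {"motion": [[12, 10, -10, 0], [35, 31, -25, 0], [62, 54, -30, 0], [90, 79, -30, 0], [118, 104, -30, 0], [146, 128, -30, 0], [174, 153, -30, 0], [200, 176, -30, 0], [218, 192, -30, 0], [226, 198, -30, 0], [226, 198, -30, 0], [226, 198, -30, 0]]}}

```text
time_s: 31.02
position: [0.6428, -0.0294, 0.2007]
ee_rot: [[0.0, 1.0, -0.002], [1.0, -0.0, 0.0], [0.0, -0.002, -1.0]]
ft_force: [0.2, -0.7, -0.9]
finger_gap: 0.0193
```

>>> {"op": "apply_moves", "data": {"motion": [[0, 0, 0, 0], [0, 0, 20, 0], [0, 0, 45, 0], [0, 0, 65, 0], [0, 0, 78, 0], [0, 0, 80, 0], [0, 0, 80, 0], [0, 0, 80, 0], [0, 0, 80, 0]]}}

```text
time_s: 31.77
position: [0.6441, -0.0295, 0.1232]
ee_rot: [[0.001, 1.0, 0.002], [1.0, -0.001, -0.0], [-0.0, 0.002, -1.0]]
ft_force: [-0.3, 1.1, -0.1]
finger_gap: 0.0196
```

```bash
python3 - <<'E'
from meas import *
s=arm.capture("scene");i=s["image"]; cv2.imwrite(f"pics/s16.png",cv2.resize(i[180:260,225:325],None,fx=7,fy=7,interpolation=2))
E
python3 go.py .6425 -.0285 .1047 0
```

```text
shift mm [ 0.9 -1.6 18.4] spin -0.001 rows 1.0
t 31.8167 pos [ 0.644  -0.0294  0.1231] yaw -0.07 gap 0.01911601153424689 F [-0.0137  0.4202 -0.2253] z [ 0.0021 -0.0002 -1.    ]
```

View pics/s16.png

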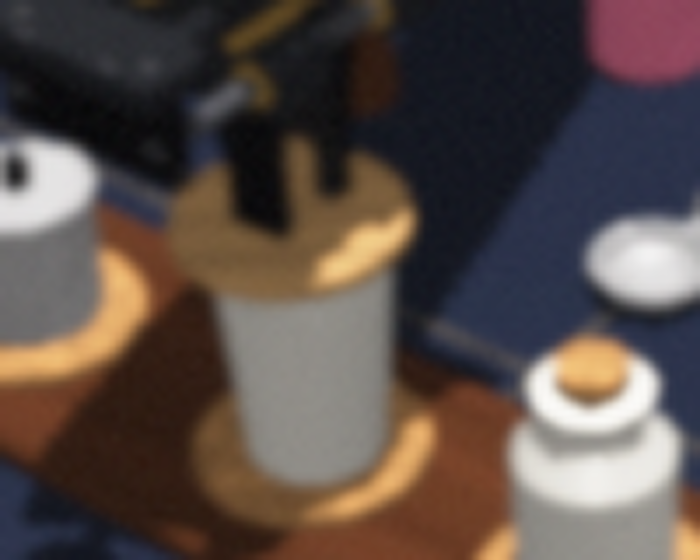

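>>> {"op": "apply_moves", "data": {"motion": [[1, -1, 5, 0], [2, -2, 10, 0], [2, -2, 14, 0], [2, -2, 14, 0], [2, -2, 14, 0], [2, -2, 14, 0]]}}

```text
time_s: 32.32
position: [0.6413, -0.0273, 0.1076]
ee_rot: [[0.001, 1.0, -0.0], [1.0, -0.001, 0.0], [0.0, -0.0, -1.0]]
ft_force: [0.8, -0.2, -0.3]
finger_gap: 0.0191
```

```bash
python3 - <<'E'
from meas import *
s=arm.capture("scene");i=s["image"]; cv2.imwrite(f"pics/s17.png",cv2.resize(i[180:260,225:325],None,fx=7,fy=7,interpolation=2))
E
python3 go.py .6425 -.0280 .1047 0
```

```text
shift mm [-0.7  1.1  3. ] spin -0.001 rows 1.0
t 32.3667 pos [ 0.6414 -0.0273  0.1077] yaw -0.06 gap 0.01955762361909705 F [ 0.4542 -0.3279  0.208 ] z [ 0.0002  0.0001 -1.    ]
```

View pics/s17.png

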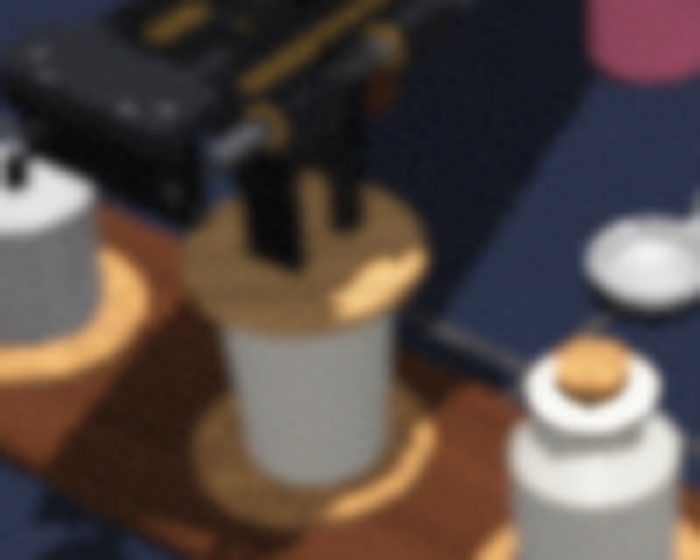

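>>> {"op": "apply_moves", "data": {"motion": [[0, 1, 1, 0], [0, 1, 2, 0], [0, 1, 3, 0], [0, 1, 3, 0], [0, 1, 3, 0], [0, 1, 3, 0]]}}

```text
time_s: 32.87
position: [0.6425, -0.0273, 0.105]
ee_rot: [[0.001, 1.0, 0.001], [1.0, -0.001, -0.0], [-0.0, 0.001, -1.0]]
ft_force: [-0.6, 0.6, 3.3]
finger_gap: 0.0192
```

>>> {"op": "apply_moves", "data": {"motion": [[0, 0, 0, 0], [0, 0, 0, 0], [0, 0, 0, 0], [0, 0, 0, 0], [0, 0, 0, 0], [0, 0, 0, 0], [0, 0, -10, 0], [0, 0, -35, 0], [0, 0, -70, 0], [0, 0, -105, 0], [0, 0, -140, 0], [0, 0, -150, 0]], "jaw": 0.4}}

```text
time_s: 33.87
position: [0.6441, -0.0266, 0.2616]
ee_rot: [[0.001, 1.0, 0.008], [1.0, -0.001, -0.0], [-0.0, 0.008, -1.0]]
ft_force: [0.5, 0.3, 0.4]
finger_gap: 0.0518
```

```bash
python3 go.py .45 -.25 .3 -30
```

```text
shift mm [-223.5 -193.6  -39.9] spin 0.523 rows 8.0
t 33.8667 pos [ 0.6441 -0.0266  0.2616] yaw -0.05 gap 0.051833563570156116 F [0.4852 0.2836 0.3564] z [ 0.0078 -0.0001 -1.    ]
```

Now moving the arm aside for a clear final look.

>>> {"op": "apply_moves", "data": {"motion": [[0, 0, -20, 0], [-25, -22, -40, 0], [-55, -48, -50, 0], [-85, -74, -50, 0], [-115, -100, -50, 0], [-145, -126, -50, 0], [-175, -152, -50, 0], [-205, -178, -50, 0], [-230, -190, -50, 0], [-255, -190, -50, 0], [-265, -190, -50, 0], [-265, -190, -50, 0]]}}

```text
time_s: 34.87
position: [0.4513, -0.2944, 0.3045]
ee_rot: [[0.005, 1.0, -0.0], [1.0, -0.005, 0.0], [0.0, -0.0, -1.0]]
ft_force: [0.1, 0.4, 0.6]
finger_gap: 0.0519
```

```bash
python3 - <<'E'
from meas import *
for k in range(4): s=arm.capture("scene");c=arm.capture("top")
cv2.imwrite("pics/s18.png",cv2.resize(s["image"][150:300,190:390],None,fx=4,fy=4,interpolation=2))
cv2.imwrite("pics/t18.png",cv2.resize(c["image"][120:260,210:410],None,fx=4,fy=4,interpolation=2))
E
```

```text
(no output)
```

View pics/s18.png

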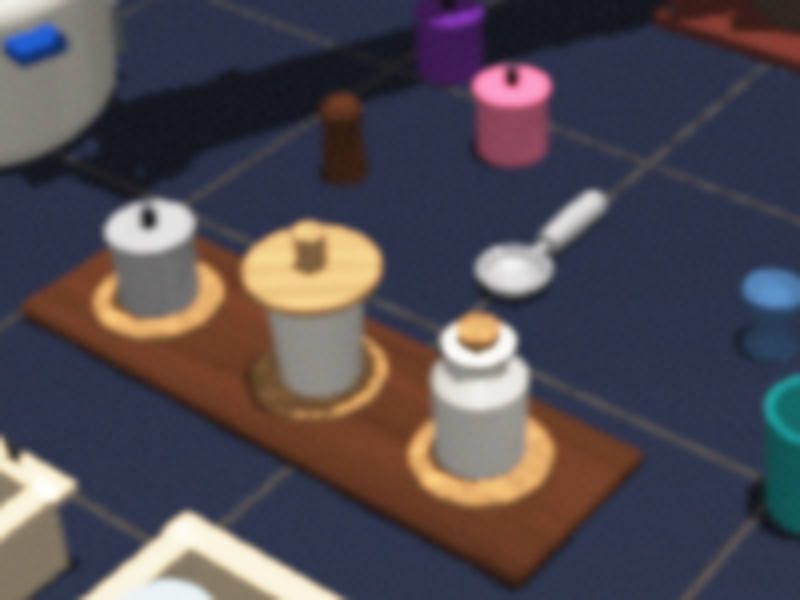

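View pics/t18.png

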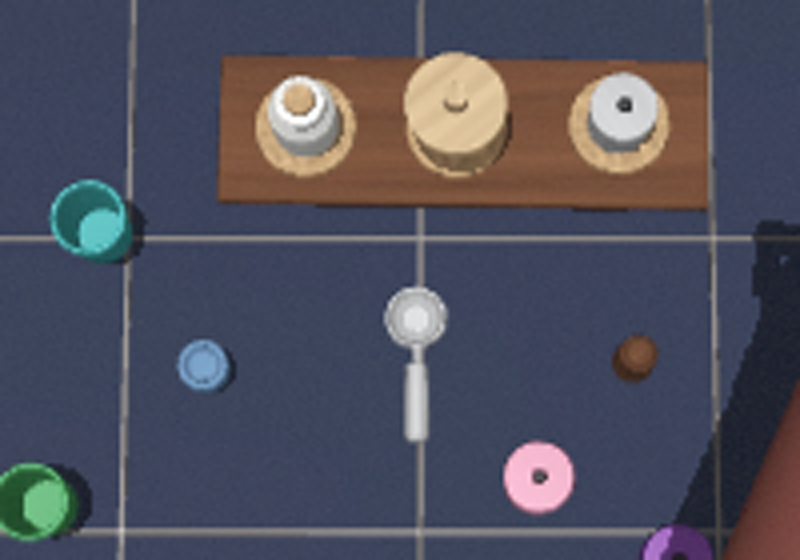

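```bash
python3 - <<'E'
from meas import *
s=arm.capture("scene");c=arm.capture("top")
cs={"lid":(.6425,-.0303),"pot":(.6456,-.1691),"cork":(.6437,.0986)}
for k,uv,z in(("lid",(323.4,145.4),.101),("pot",(365.25,146.25),.076),("cork",(284.5,144.25),.113)): print("top",k,(onplane(c,uv,z)[:2]-cs[k])*1000)
cs={"lid":(.6444,-.0291),"pot":(.6478,-.1674),"cork":(.645,.0999)}
f=lambda x,y:(x/4+190-.5,y/4+150-.5)
for k,uv,z in(("lid",f(312.5,266),.101),("pot",f(150,227),.076),("cork",f(478,329),.113)): print("scn",k,(onplane(s,uv,z)[:2]-cs[k])*1000)
print(arm.read_state()["time_s"],arm.read_state()["ft_force"])
E
```

```text
top lid [-1.3206  1.5114]
top pot [-0.7323  2.3149]
top cork [-1.8084 -2.3179]
scn lid [-2.3788  0.7472]
scn pot [-0.5144  1.6173]
scn cork [-0.8991 -1.344 ]
35.3667 [-0.4771 -0.2145  0.6116]
```

All three are within about 3 mm of their coaster centres in both views, so I'm handing the job in.

```bash
python3 -c "
from cell import arm
print(arm.sign_off())"
```

```text
the job is handed in; nothing more can be done
None
```

The board is laid as asked and handed in at about 35 s of robot time, well under the 101 s limit. The white cup stands on the middle coaster with the wooden lid on top, knob up. The milk carafe is on the left end coaster, nearer the kettle, and the steel sugar pot is on the right one. I did not touch the shaker or the coloured look-alikes.

- **Placing:** In both cameras the lid, pot and carafe measure within about 3 mm of their coaster centres, and everything looks upright. I measured the bare cup before putting the lid on, and it sat about 2–3 mm off its coaster centre. The lid covers the whole mouth.
- **Lid regrip:** On the first lid grasp I lifted before the fingers had fully closed, so they held only the tip of the knob. I set the lid back down (about 23 N pressing down) and regripped it properly at 19.5 mm before carrying it.
- **Camera disagreement:** The two cameras disagreed by 2–5 mm on absolute positions. I used values between the two and corrected the lid by about 2 mm by eye before lowering it.

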